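# Sweep loose spike caps into the catch tray

## Task

Two orange spike caps have been left loose on the green counter. With the fingertips, sweep both along the counter, through the open front of the three-sided steel catch tray, until they lie fully inside it. Push them gently, without flicking, pinching or lifting them, and leave the chest piece, the battery pack and the electrode pad case where they are.

Things in the scene. Friction and masses are not known exactly. Their poses are not given: they have to be found in the camera images.
- cap_a: squat orange plastic spike cap standing loose on the counter, about 20 g: a round ribbed skirt 30 mm across and 12 mm high at the bottom, then a nose tapering from 20 to 12 mm across; 34 mm high in all. Origin: centre of its underside, z up along the nose. It slides when pushed low on the skirt. The two caps are alike.
- cap_b: squat orange plastic spike cap standing loose on the counter, about 20 g: a round ribbed skirt 30 mm across and 12 mm high at the bottom, then a nose tapering from 20 to 12 mm across; 34 mm high in all. Origin: centre of its underside, z up along the nose. It slides when pushed low on the skirt. The two caps are alike.
- tray: three-sided steel catch tray screwed to the counter, outside 208 mm (its x) by 134 mm (its y), walls 4 mm thick and 30 mm high on its -x, +x and +y sides; its -y side is the open mouth, 200 mm wide between the walls, with no sill or lip: the counter itself, painted white there, is the floor. Origin: centre of the outline at counter height, z up.
- tray_mouth (a point): middle of the tray's open front edge, at counter height, 67 mm along -y of the tray's origin; axes as the tray's
- chest_piece: loose chrome stethoscope chest piece, 46 mm across and 29 mm high, with a 7 mm wide stub reaching 30 mm from its axis along its x; 110 g; leave alone. Origin: centre of its underside.
- battery_pack: loose squat grey battery pack, 95 (x) by 65 (y) by 40 mm high, 0.55 kg; leave alone. Origin: centre of its underside.
- pad_case: loose black rubber electrode pad case, 150 (x) by 105 (y) by 32 mm high, 0.4 kg; leave alone. Origin: centre of its underside.
- tester: cream defibrillator test unit with a red button on top, fixed, 240 (x) by 280 (y) by 136 mm high with a carrying handle up to 171 mm, well to the left of the work; not used. Origin: centre of its underside.

How it is judged:
By the outcome, as a careful person would: the job done as asked, in the order asked, and still so for the second after the job is handed in, with the robot touching nothing.
It also fails if it takes over 64 s, if anything falls off the work surface, if the arm or the gripper's body presses on something with over 40 N, if the wrist force passes 120 N, or if a joint passes its speed limit or range.

## Robot

A 7-joint arm with a two-finger parallel gripper is mounted at the origin on the work surface. World frame = base frame: x ahead of the robot, y to its left, z up, the work surface at z = 0. Lengths are in mm, angles in rad, forces in N, time in s.
With the tool pointing down it reaches from about 350 to 900 mm from the base axis. Payload 8.1 kg.
Tool frame: the origin (TCP) lies midway between the tips of the shut fingers; the grasp point (between the pads) lies 19 mm behind it; z points along the fingers, y is the direction in which the jaws open and shut (so a half turn about z gives the same grasp; the last joint's range is limited). The gripper opens to 92 mm and grips with 3 to 60 N. Pads are 19 mm wide; open, the fingers measure 130 mm over their backs; the gripper's body (75 mm by 190 mm) begins 47 mm behind the grasp point.
Start: joints at [1.137, 0.434, 0.025, 1.573, -0.012, 1.134, -0.075], TCP at [202.977, -591.136, 226.742] pointing down, gripper open.
Joint ranges: [-2.62, 2.62], [-0.44, 2.09], [-1.27, 1.32], [0.08, 2.57], [-1.32, 4.46], [0.12, 2], [-2.74, 2.74]. Speed limits (rad/s): [2.22, 2.22, 3.01, 3.01, 3.14, 3.14, 3.14].

## Interface

Orientations are given as [roll, pitch, yaw] about the fixed x, y, z axes, in that order (R = Rz(yaw) Ry(pitch) Rx(roll)).
In Python, from plant import sensors, camera, finish_job gives the robot as it stands.
- The arm moves only by the tool drive_tool, never from a script. Its argument "increments" is one flat list of numbers, 7 for each row, row after row: the closure, from -1 (fully open) to 1 (shut), then the shift along the tool's x, y, z in cm, then the turn, a rotation vector about the tool's x, y, z in degrees. A call has 1 to 8 rows; each row shifts and turns the pose as measured when the row begins, along the tool's axes as they then stand; what a row does not reach is not made up. A row lasts 1/10 s, in which the tool goes at most 50 mm and 8.59 degrees, less where a joint would pass 70% of its speed; a pose out of reach is approached as far as the arm can. A call with a gripper value outside its range is refused whole. The fingers move at their own pace and stop on an object; "force" is the grip in N (left out, the last holds). Time passes only in rows, so rows that do not move let the fingers close. It gives the time, the measured TCP pose, the force and the opening at its end, in the units of the state.
- sensors.sense(): the state, without advancing time (a new reading comes with each control period).
- camera(name): name is "scene" or "top"; returns a dict with "pixels" (420x560x3 uint8, blue, green, red), "fov_y" (degrees; the focal length in pixels is half the picture's height over the tangent of half this angle, whatever the lens; pixels are square), "cx", "cy" (the principal point, pixels), "k1" (the pictures are not rectified: a ray, as slopes to the right and down, at radius r is drawn at 1 + k1 r^2 times it, then the intrinsics apply), "R" (3x3) and "t" (3): a world point X has camera coordinates R X + t. Camera axes: x right, y down, z forward; pixel columns grow to the right and rows downward; lengths in mm; the calibration is good to about 2 mm. A picture is of the moment at which its call begins. There is no depth.
- finish_job(): hands the job in, once; it reports no verdict.
The state is a dict: "t": time; "joint_positions": joint angles; "qd": joint speeds; "effort": joint torques, N m; "ee_pos": TCP position; "ee_rot": TCP orientation; "wrist_force": force on the tool from outside, world axes, zero at the start; "wrist_torque": the same for the moment, N m; "finger_gap": finger opening in mm.
Only numpy, scipy, OpenCV 4.12 (cv2) and the standard library are available. Lean on these libraries where they do the work, as an engineer would, in place of code of your own. Each camera call takes 0.05 s, during which the arm holds its last target.

## Working session

There is one attempt and no reset: what is moved stays moved. The work goes in short steps, Python scripts to look and compute and a tool call to move; the robot and the scene stay as the last step left them, time stands still between calls to the robot, and variables do not carry over. Pictures are saved under pics/ and viewed, and the job is handed in when it is done.

Besides the shell and the picture viewer there is one more tool, called as name(argument=value, ...), one argument or row to a line, values as JSON. drive_tool: Moves the arm, as the interface text tells. Its arguments: {"type":"object","properties":{"increments":{"type":"array","items":{"type":"number"}},"force":{"type":"number"}},"required":["increments"]}

```bash
mkdir -p pics; ls
cat > h.py <<'E'
import numpy as np, cv2
from plant import sensors, camera, finish_job
def snap(name,fn):
    c=camera(name); cv2.imwrite('pics/'+fn+'.png',c['pixels']); 
    import pickle; pickle.dump(c,open('pics/'+fn+'.pkl','wb')); return c
def load(fn):
    import pickle; return pickle.load(open('pics/'+fn+'.pkl','rb'))
def K(c):
    f=210/np.tan(np.radians(c['fov_y'])/2)
    return np.array([[f,0,c['cx']],[0,f,c['cy']],[0,0,1.]])
def p2w(c,uv,z=0):
    n=cv2.undistortPoints(np.array([[uv]],float),K(c),np.array([c['k1'],0,0,0.]))[0,0]
    R=np.array(c['R']);t=np.array(c['t'])
    d=R.T@np.array([n[0],n[1],1]); o=-R.T@t
    return (o+d*(z-o[2])/d[2])
def w2p(c,X):
    R=np.array(c['R']);t=np.array(c['t'])
    return cv2.projectPoints(np.array(X,float).reshape(-1,1,3),cv2.Rodrigues(R)[0],t,K(c),np.array([c['k1'],0,0,0.]))[0][:,0]
E
python3 - <<'E'
from h import *
for n in('scene','top'):
    c=snap(n,n+'0'); print(n,c['fov_y'],c['k1'],-np.array(c['R']).T@c['t'])
s=sensors.sense(); print(s)
E
```

```text
pics
scene 55.17112335853787 -0.11392602826620203 [1368.4513303  -326.53623289  820.41088424]
top 42.41652947209323 0.007907335112347882 [ 362.00256264   92.70367165 1456.8915401 ]
{'t': 0.1, 'joint_positions': array([ 1.13738025,  0.43514823,  0.02497976,  1.57401546, -0.01158938,
        1.13400593, -0.07513409]), 'qd': array([-4.99780323e-04, -2.93010804e-03, -2.27370980e-04, -2.74188135e-03,
       -1.35320165e-05,  9.15242656e-04, -1.56635123e-03]), 'effort': array([ 3.36695135e-03, -6.69126534e+01,  9.88273658e-01, -3.15145934e+01,
       -6.04859646e-02,  3.73471272e-02,  8.35010337e-05]), 'ee_pos': array([ 202.80002227, -590.68914595,  226.02306631]), 'ee_rot': array([-3.14016759e+00,  1.42333309e-04,  3.30711487e-01]), 'wrist_force': array([-0.02089672,  0.50776691,  0.11284452]), 'wrist_torque': array([ 0.01167965,  0.02392259, -0.02845519]), 'finger_gap': 92.090033794681}
```

View pics/scene0.png

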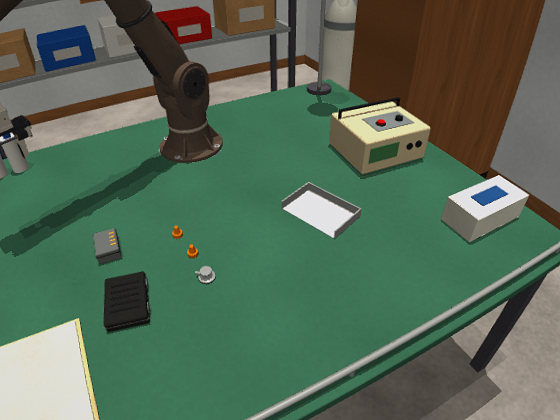

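View pics/top0.png

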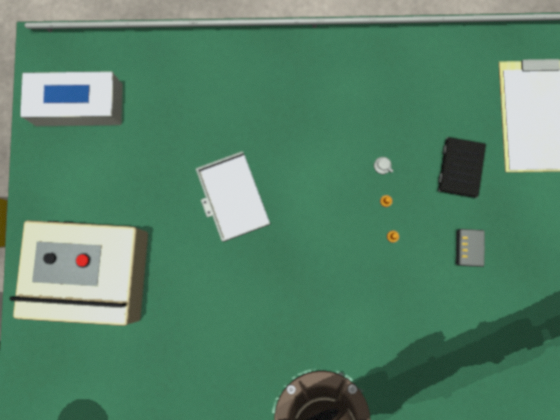

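Run:
```python
from h import *
t=load('top0')['pixels'];s=load('scene0')['pixels']
a=cv2.resize(t[140:260,180:300],(400,400),interpolation=cv2.INTER_CUBIC)
b=cv2.resize(t[140:260,370:490],(400,400),interpolation=cv2.INTER_CUBIC)
cv2.imwrite('pics/c1.png',np.hstack([a,b]))
a=cv2.resize(s[170:250,270:370],(400,320),interpolation=cv2.INTER_CUBIC)
b=cv2.resize(s[215:295,140:240],(400,320),interpolation=cv2.INTER_CUBIC)
cv2.imwrite('pics/c2.png',np.hstack([a,b]))
```

```text
(no output)
```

View pics/c1.png

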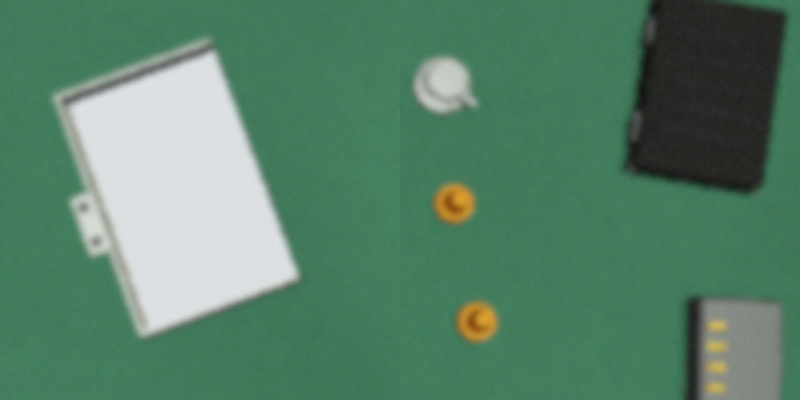

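View pics/c2.png

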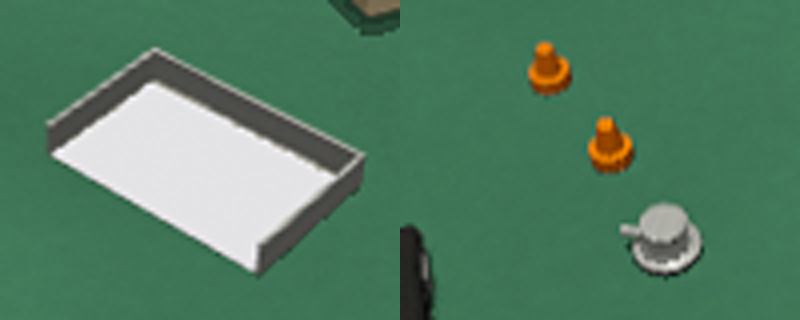

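Run:
```python
from h import *
c=load('top0')
def q(x,y,ox,oy,z): 
    u=(x+.5)/3.3333+ox-.5; v=(y+.5)/3.3333+oy-.5
    return p2w(c,(u,v),z).round(1)
print('capfar',q(55,203,370,140,12)); print('capnear',q(78,322,370,140,12))
print('chest',q(43,85,370,140,10),'stub',q(74,104,370,140,15))
for n,p,z in[('mouth far top',(211,41),30),('mouth near floor/top',(299,279),0),('mouth near z30',(299,279),30),('back far',(55,95),30),('back near',(142,337),30)]: print(n,q(*p,180,140,z))
s=load('scene0')
def r(x,y,z): return p2w(s,((x+.5)/4+270-.5,(y+.5)/4+170-.5),z).round(1)
print('scene mouth near bottom',r(50,155,0),'far bottom',r(258,273,0),'near top',r(48,124,30),'far top',r(260,246,30),'back near top',r(155,49,30),'back far top',r(364,155,30))
def r(x,y,z): return p2w(s,((x+.5)/4+140-.5,(y+.5)/4+215-.5),z).round(1)
print('caps skirt top centre',r(149,70,12),r(610-400,142,12))
hsv=cv2.cvtColor(c['pixels'],cv2.COLOR_BGR2HSV)
m=((hsv[...,0]<25)&(hsv[...,1]>150)&(hsv[...,2]>90)).astype(np.uint8)
n,l,st,ce=cv2.connectedComponentsWithStats(m[150:280,350:420])
for i in range(1,n): print(st[i],ce[i]+[350,150],p2w(c,ce[i]+[350,150],12).round(1))
for n,z,uvs in [('case',32,[(448,138),(485,142),(476,197),(440,191)]),('batt',40,[(460,230),(484,230),(484,266),(460,266)])]:
    print(n,[p2w(c,u,z).round(0)[:2] for u in uvs])
```

```text
capfar [ 566.5 -186.6   12. ]
capnear [ 470.2 -201.6   12. ]
chest [ 663.9 -180.6   10. ] stub [ 646.9 -204.1   15. ]
mouth far top [700.8 197.   30. ]
mouth near floor/top [509.7 128.2   0. ]
mouth near z30 [506.7 127.5  30. ]
back far [658. 323.  30.]
back near [461.9 252.4  30. ]
scene mouth near bottom [512.5 132.8   0. ] far bottom [701.9 202.9   0. ] near top [510.1 132.4  30. ] far top [704.  200.2  30. ] back near top [465.6 256.8  30. ] back far top [658.1 326.9  30. ]
caps skirt top centre [ 473.  -197.6   12. ] [ 564.6 -181.1   12. ]
[31 46 11 11 93] [385.76344086 200.66666667] [ 566.2 -185.6   12. ]
[37 81 12 11 99] [392.37373737 236.09090909] [ 470.6 -199.9   12. ]
case [array([ 731., -354.]), array([ 719., -452.]), array([ 570., -420.]), array([ 588., -326.])]
batt [array([ 483., -371.]), array([ 482., -433.]), array([ 388., -428.]), array([ 389., -366.])]
```

```bash
cat >> h.py <<'E'
from scipy.spatial.transform import Rotation as Ro
def plan(target,yaw,n,s=None):
    s=s or sensors.sense(); p=np.array(s['ee_pos']); R=Ro.from_euler('xyz',s['ee_rot'])
    T=Ro.from_euler('xyz',[np.pi,0,yaw])
    rv=(R.inv()*T).as_rotvec()/n; d=(np.array(target)-p)/n
    for i in range(n):
        Ri=R*Ro.from_rotvec(rv*i); print((Ri.inv().apply(d)/10).round(2),np.degrees(rv).round(1))
def st():
    s=sensors.sense(); print(round(s['t'],2),s['ee_pos'].round(1),s['ee_rot'].round(4),s['wrist_force'].round(1),round(s['finger_gap'],1))
E
python3 -c "
from h import *
plan((559,-235,200),1.436,16)"
```

```text
[ 2.83 -1.38  0.16] [-0. -0. -4.]
[ 2.92 -1.18  0.16] [-0. -0. -4.]
[ 2.99 -0.98  0.16] [-0. -0. -4.]
[ 3.05 -0.77  0.16] [-0. -0. -4.]
[ 3.1  -0.56  0.16] [-0. -0. -4.]
[ 3.13 -0.34  0.16] [-0. -0. -4.]
[ 3.14 -0.12  0.16] [-0. -0. -4.]
[3.14 0.09 0.16] [-0. -0. -4.]
[3.13 0.31 0.16] [-0. -0. -4.]
[3.1  0.53 0.16] [-0. -0. -4.]
[3.06 0.74 0.16] [-0. -0. -4.]
[3.   0.95 0.16] [-0. -0. -4.]
[2.93 1.15 0.16] [-0. -0. -4.]
[2.84 1.35 0.16] [-0. -0. -4.]
[2.74 1.54 0.16] [-0. -0. -4.]
[2.63 1.73 0.16] [-0. -0. -4.]
```

drive_tool(
  increments=[0.56,2.8,-1.4,0.1,0,0,-4,0.56,2.9,-1.2,0.1,0,0,-4,0.56,3,-1,0.1,0,0,-4,0.56,3,-0.8,0.1,0,0,-4,0.56,3.1,-0.6,0.1,0,0,-4,0.56,3.1,-0.3,0.1,0,0,-4,0.56,3.1,-0.1,0.1,0,0,-4,0.56,3.1,0.1,0.1,0,0,-4],
)

```text
t: 0.9
ee_pos: [381.9, -401.1, 215.2]
ee_rot: [-3.136, 0.0, 0.917]
wrist_force: [0.8, -0.5, 1.2]
finger_gap: 32.4
```

```bash
python3 -c "
from h import *
st();plan((559,-235,150),1.436,9)"
```

```text
0.9 [ 381.9 -401.1  215.2] [-3.1359e+00  5.0000e-04  9.1660e-01] [ 0.8 -0.5  1.2] 32.4
[2.66 0.44 0.72] [-0.  -0.  -3.3]
[2.63 0.59 0.72] [-0.  -0.  -3.3]
[2.59 0.75 0.72] [-0.  -0.  -3.3]
[2.55 0.89 0.72] [-0.  -0.  -3.3]
[2.49 1.04 0.72] [-0.  -0.  -3.3]
[2.43 1.18 0.72] [-0.  -0.  -3.3]
[2.35 1.32 0.72] [-0.  -0.  -3.3]
[2.28 1.45 0.72] [-0.  -0.  -3.3]
[2.19 1.58 0.72] [-0.  -0.  -3.3]
```

drive_tool(
  increments=[0.56,2.7,0.5,0.6,0,0,-3.7,0.56,2.7,0.6,0.6,0,0,-3.7,0.56,2.7,0.8,0.6,0,0,-3.7,0.56,2.6,0.9,0.6,0,0,-3.7,0.56,2.5,1.1,0.6,0,0,-3.7,0.56,2.4,1.2,0.6,0,0,-3.7,0.56,2.3,1.4,0.6,0,0,-3.7,0.56,2.2,1.5,0.6,0,0,-3.7],
)

```text
t: 1.7
ee_pos: [545.6, -227.9, 165.6]
ee_rot: [-3.137, -0.004, 1.479]
wrist_force: [0.6, 0.5, -0.5]
finger_gap: 20.6
```

```bash
python3 -c "
from h import *
st();plan((559,-235,60),1.436,8)"
```

```text
1.7 [ 545.6 -227.9  165.6] [-3.1369 -0.0038  1.4791] [ 0.6  0.5 -0.5] 20.6
[-0.08  0.18  1.32] [-0.  -0.   0.3]
[-0.08  0.18  1.32] [-0.  -0.   0.3]
[-0.08  0.18  1.32] [-0.  -0.   0.3]
[-0.07  0.18  1.32] [-0.  -0.   0.3]
[-0.07  0.18  1.32] [-0.  -0.   0.3]
[-0.07  0.18  1.32] [-0.  -0.   0.3]
[-0.07  0.18  1.32] [-0.  -0.   0.3]
[-0.07  0.18  1.32] [-0.  -0.   0.3]
```

drive_tool(
  increments=[0.56,-0.2,0.2,1.3,0,0,0.3,0.56,-0.2,0.2,1.3,0,0,0.3,0.56,-0.2,0.2,1.3,0,0,0.3,0.56,-0.1,0.2,1.3,0,0,0.3,0.56,-0.1,0.2,1.3,0,0,0.3,0.56,-0.1,0.2,1.3,0,0,0.3,0.56,-0.1,0.2,1.3,0,0,0.3,0.56,0,0.2,1.3,0,0,0.3],
)

```text
t: 2.5
ee_pos: [561.8, -234.8, 53.8]
ee_rot: [-3.137, -0.005, 1.443]
wrist_force: [0.1, -0.9, -1.4]
finger_gap: 20.3
```

```bash
python3 -c "
from h import *
st();plan((559,-235,5),1.436,8)
for n in('top','scene'):
  c=snap(n,n+'1'); s=sensors.sense(); print(w2p(c,[s['ee_pos'],[566,-186,12],[471,-200,12]]).round(1))
t=load('top1')['pixels'][170:270,340:440];s=load('scene1')['pixels'][180:280,130:230]
cv2.imwrite('pics/c3.png',np.hstack([cv2.resize(i,(400,400),interpolation=cv2.INTER_CUBIC) for i in(t,s)]))
"
```

```text
2.5 [ 561.8 -234.8   53.8] [-3.1368 -0.0048  1.4429] [ 0.1 -0.9 -1.4] 20.3
[-0.01 -0.03  0.61] [-0. -0.  0.]
[-0.01 -0.03  0.61] [-0. -0.  0.]
[-0.01 -0.03  0.61] [-0. -0.  0.]
[-0.01 -0.03  0.61] [-0. -0.  0.]
[-0.01 -0.03  0.61] [-0. -0.  0.]
[-0.01 -0.03  0.61] [-0. -0.  0.]
[-0.01 -0.03  0.61] [-0. -0.  0.]
[-0.01 -0.03  0.61] [-0. -0.  0.]
[[407.4 200.3]
 [385.9 200.7]
 [392.4 236. ]]
[[170.9 245.4]
 [190.6 251. ]
 [175.9 232. ]]
```

View pics/c3.png

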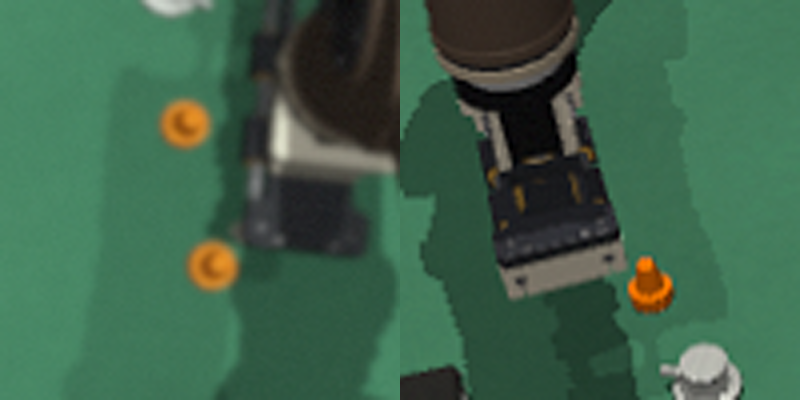

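drive_tool(
  increments=[0.56,0,0,0.8,0,0,0,0.56,0,0,0.8,0,0,0,0.56,0,0,0.8,0,0,0,0.56,0,0,0.7,0,0,0,0.56,0,0,0.6,0,0,0,0.56,0,0,0.5,0,0,0,0.56,0,0,0.2,0,0,0],
)

```text
t: 3.3
ee_pos: [561.6, -233.7, 6.2]
ee_rot: [-3.136, -0.005, 1.444]
wrist_force: [-0.1, 0.2, 0.1]
finger_gap: 20.0
```

```bash
python3 -c "
from h import *
st();plan((623-21*.134,234-21*.99,6),1.436,50)" | head -4
```

```text
3.3 [ 561.6 -233.7    6.2] [-3.1361 -0.0054  1.4442] [-0.1  0.2  0.1] 20.0
[0.9  0.   0.01] [-0. -0.  0.]
[0.9  0.   0.01] [-0. -0.  0.]
[0.9  0.   0.01] [-0. -0.  0.]
```

drive_tool(
  increments=[0.56,0.6,0,0,0,0,0,0.56,0.6,0,0,0,0,0,0.56,0.5,0,0,0,0,0,0.56,0.3,0,0,0,0,0,0.56,0.3,0,0,0,0,0,0.56,0.3,0,0,0,0,0,0.56,0.3,0,0,0,0,0,0.56,0.3,0,0,0,0,0],
)

```text
t: 4.1
ee_pos: [566.7, -199.0, 7.3]
ee_rot: [-3.138, -0.005, 1.445]
wrist_force: [0.2, 0.1, -0.5]
finger_gap: 20.2
```

drive_tool(
  increments=[0.56,0.4,0,0,0,0,0,0.56,0.4,0,0,0,0,0,0.56,0.5,0,0,0,0,0,0.56,0.5,0,0,0,0,0,0.56,0.5,0,0,0,0,0,0.56,0.5,0,0,0,0,0,0.56,0.5,0,0,0,0,0,0.56,0.5,0,0,0,0,0],
)

```text
t: 4.9
ee_pos: [571.8, -158.2, 7.4]
ee_rot: [-3.138, -0.005, 1.444]
wrist_force: [-0.5, -0.7, 0.3]
finger_gap: 20.0
```

```bash
cat > look.py <<'E'
import sys
from h import *
k=sys.argv[1]; s=sensors.sense(); st()
x,y,z=s['ee_pos']; yaw=s['ee_rot'][2]
im=[]
for n in('top','scene'):
  c=snap(n,n+k); h=np.array([np.cos(yaw),np.sin(yaw),0])
  u=w2p(c,[[x,y,z],s['ee_pos']+21*h]); print(n,u.round(1).tolist())
  u0,v0=np.clip(u[1].astype(int)-50,0,[460,320]); print('origin',u0,v0)
  im.append(cv2.resize(c['pixels'][v0:v0+100,u0:u0+100],(400,400),interpolation=cv2.INTER_CUBIC))
cv2.imwrite('pics/l%s.png'%k,np.hstack(im))
E
python3 look.py 2
```

```text
4.9 [ 571.8 -158.2    7.4] [-3.1376 -0.0053  1.4442] [-0.5 -0.7  0.3] 20.0
top [[375.2, 199.0], [367.4, 198.1]]
origin 317 148
scene [[200.9, 250.1], [208.2, 248.2]]
origin 158 198
```

View pics/l2.png

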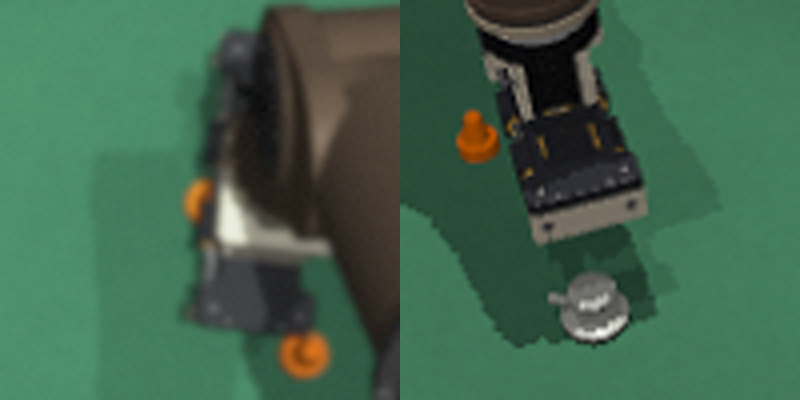

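drive_tool(
  increments=[0.56,0.5,0,0.1,0,0,0,0.56,0.6,0,0,0,0,0,0.56,0.6,0,0,0,0,0,0.56,0.6,0,0,0,0,0,0.56,0.6,0,0,0,0,0,0.56,0.6,0,0,0,0,0,0.56,0.6,0,0,0,0,0,0.56,0.6,0,0,0,0,0],
)

```text
t: 5.8
ee_pos: [578.2, -107.9, 6.6]
ee_rot: [-3.138, -0.005, 1.444]
wrist_force: [0.3, -0.6, 0.1]
finger_gap: 20.3
```

drive_tool(
  increments=[0.56,0.6,0,0,0,0,0,0.56,0.6,0,0,0,0,0,0.56,0.6,0,0,0,0,0,0.56,0.6,0,0,0,0,0,0.56,0.6,0,0,0,0,0,0.56,0.6,0,0,0,0,0,0.56,0.6,0,0,0,0,0,0.56,0.6,0,0,0,0,0],
)

```text
t: 6.6
ee_pos: [584.8, -55.8, 6.9]
ee_rot: [-3.138, -0.005, 1.444]
wrist_force: [-1.2, 1.1, 0.5]
finger_gap: 20.3
```

```bash
python3 look.py 3
```

```text
6.6 [584.8 -55.8   6.9] [-3.1377 -0.0053  1.4444] [-1.2  1.1  0.5] 20.3
top [[337.1, 194.7], [329.3, 193.8]]
origin 279 143
scene [[236.2, 241.0], [243.2, 239.2]]
origin 193 189
```

View pics/l3.png

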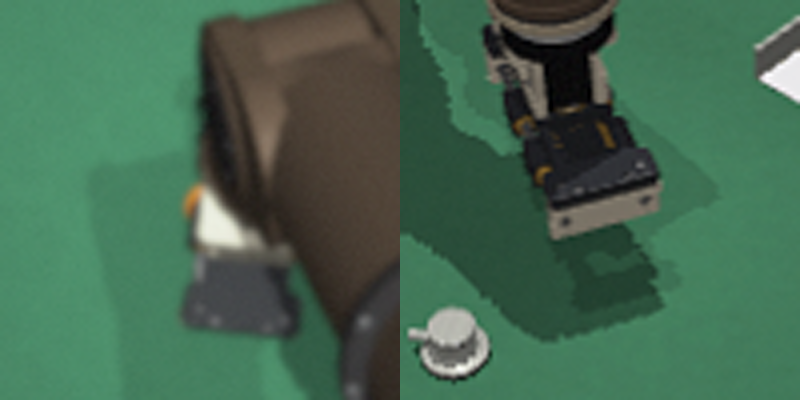

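drive_tool(
  increments=[0.56,0.6,0,0,0,0,0,0.56,0.6,0,0,0,0,0,0.56,0.6,0,0,0,0,0,0.56,0.6,0,0,0,0,0,0.56,0.6,0,0,0,0,0,0.56,0.6,0,0,0,0,0,0.56,0.6,0,0,0,0,0,0.56,0.6,0,0,0,0,0],
)

```text
t: 7.5
ee_pos: [591.3, -4.5, 7.2]
ee_rot: [-3.138, -0.005, 1.444]
wrist_force: [1.0, 0.3, 0.3]
finger_gap: 20.4
```

drive_tool(
  increments=[0.56,0.6,0,0,0,0,0,0.56,0.6,0,0,0,0,0,0.56,0.6,0,0,0,0,0,0.56,0.6,0,0,0,0,0,0.56,0.6,0,0,0,0,0,0.56,0.6,0,0,0,0,0,0.56,0.6,0,0,0,0,0,0.56,0.6,0,0,0,0,0],
)

```text
t: 8.3
ee_pos: [597.9, 47.5, 7.4]
ee_rot: [-3.138, -0.005, 1.444]
wrist_force: [-0.4, 0.3, 0.3]
finger_gap: 19.9
```

```bash
python3 look.py 4
```

```text
8.3 [597.9  47.5   7.4] [-3.1377 -0.0053  1.4444] [-0.4  0.3  0.3] 19.9
top [[298.8, 190.4], [291.1, 189.5]]
origin 241 139
scene [[270.3, 231.9], [277.0, 230.1]]
origin 227 180
```

View pics/l4.png

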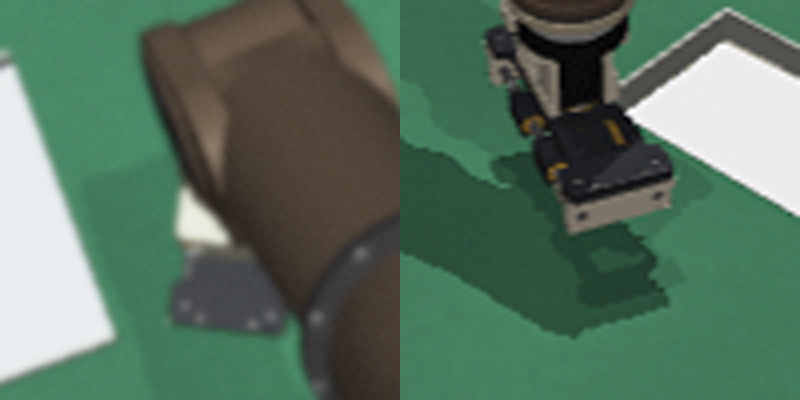

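drive_tool(
  increments=[0.56,0.6,0,0,0,0,0,0.56,0.6,0,0,0,0,0,0.56,0.6,0,0,0,0,0,0.56,0.6,0,0,0,0,0,0.56,0.6,0,0,0,0,0,0.56,0.6,0,0,0,0,0,0.56,0.6,0,0,0,0,0,0.56,0.6,0,0,0,0,0],
)

```text
t: 9.2
ee_pos: [604.4, 98.7, 7.7]
ee_rot: [-3.138, -0.005, 1.444]
wrist_force: [0.4, 0.5, -0.1]
finger_gap: 20.0
```

drive_tool(
  increments=[0.56,0.6,0,0,0,0,0,0.56,0.6,0,0,0,0,0,0.56,0.6,0,0,0,0,0,0.56,0.6,0,0,0,0,0,0.56,0.6,0,0,0,0,0,0.56,0.6,0,0,0,0,0,0.56,0.6,0,0,0,0,0,0.56,0.6,0,0,0,0,0],
)

```text
t: 10.0
ee_pos: [610.8, 150.8, 7.9]
ee_rot: [-3.138, -0.005, 1.444]
wrist_force: [0.1, -1.1, -0.1]
finger_gap: 19.9
```

```bash
python3 look.py 5
```

```text
10.0 [610.8 150.8   7.9] [-3.1375 -0.0052  1.4443] [ 0.1 -1.1 -0.1] 19.9
top [[260.7, 186.1], [253.0, 185.2]]
origin 202 135
scene [[302.9, 223.1], [309.3, 221.4]]
origin 259 171
```

View pics/l5.png

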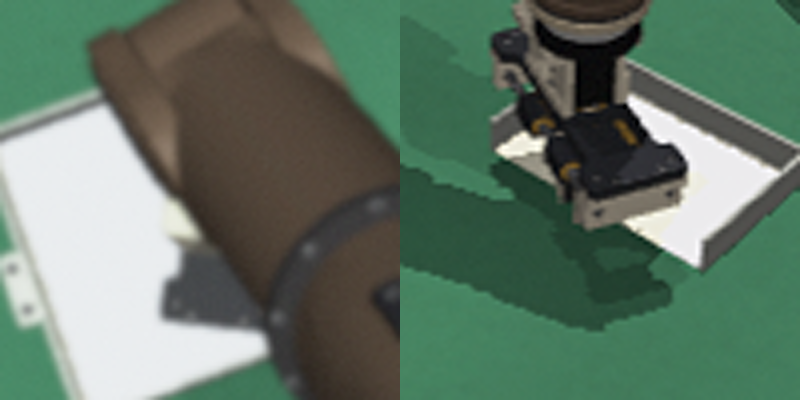

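drive_tool(
  increments=[0.56,0.6,0,0.1,0,0,0,0.56,0.6,0,0,0,0,0,0.56,0.6,0,0,0,0,0,0.56,0.6,0,0,0,0,0,0.56,0.6,0,0,0,0,0,0.56,0.6,0,0,0,0,0,0.56,0.5,0,0,0,0,0,0.56,0.5,0,0,0,0,0],
)

```text
t: 10.9
ee_pos: [617.1, 200.0, 7.0]
ee_rot: [-3.138, -0.005, 1.444]
wrist_force: [0.5, 0.2, -0.1]
finger_gap: 20.4
```

drive_tool(
  increments=[0.56,0.3,0,0,0,0,0,0.56,0.2,0,0,0,0,0,0.56,0.1,0,0,0,0,0,0.56,-0.4,0,0,0,0,0,0.56,-1,0,0,0,0,0,0.56,-2,0,0,0,0,0,0.56,-3,0,0,0,0,0,0.56,-3,0,-1,0,0,0],
)

```text
t: 11.7
ee_pos: [604.5, 113.7, 15.5]
ee_rot: [-3.136, -0.007, 1.451]
wrist_force: [0.5, -0.9, 0.1]
finger_gap: 20.4
```

```bash
python3 -c "
from h import *
h=np.array([90.5,412]);a=np.arctan2(412,90.5);h/=np.linalg.norm(h);p=np.array([471,-200])-50*h;print(a,p)
plan((p[0],p[1],100),a,8)"; python3 look.py 6
```

```text
1.3545701634110299 [ 460.27273998 -248.83570305]
[-4.71 -1.25 -1.08] [-0.  -0.   0.7]
[-4.72 -1.2  -1.08] [-0.  -0.   0.7]
[-4.74 -1.14 -1.08] [-0.  -0.   0.7]
[-4.75 -1.08 -1.07] [-0.  -0.   0.7]
[-4.77 -1.02 -1.07] [-0.  -0.   0.7]
[-4.78 -0.96 -1.07] [-0.  -0.   0.7]
[-4.79 -0.91 -1.06] [-0.  -0.   0.7]
[-4.8  -0.85 -1.06] [-0.  -0.   0.7]
11.7 [604.5 113.7  15.5] [-3.136  -0.0072  1.451 ] [ 0.5 -0.9  0.1] 20.4
top [[274.3, 187.8], [266.5, 186.9]]
origin 216 136
scene [[291.1, 223.9], [297.6, 222.2]]
origin 247 172
```

View pics/l6.png

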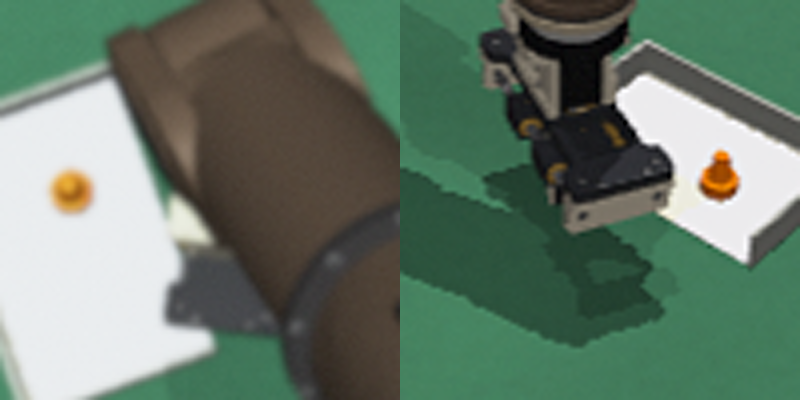

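drive_tool(
  increments=[0.56,-2,0,-4,0,0,0,0.56,-3,-1,-4,0,0,0.5,0.56,-4,-1,-1,0,0,0.5,0.56,-4,-1,0,0,0,0.5,0.56,-4,-1,0,0,0,0.5,0.56,-4,-1,0,0,0,0.5,0.56,-4,-1,0,0,0,0.5,0.56,-4,-1,0,0,0,0.5],
)

```text
t: 12.6
ee_pos: [489.8, -177.1, 110.3]
ee_rot: [3.139, -0.005, 1.383]
wrist_force: [1.0, -0.7, 0.5]
finger_gap: 20.4
```

```bash
python3 -c "
from h import *
st()
plan((460,-249,80),1.3546,4)"
```

```text
12.6 [ 489.8 -177.1  110.3] [ 3.1393 -0.0055  1.383 ] [ 1.  -0.7  0.5] 20.4
[-1.91 -0.4   0.75] [ 0.  -0.1  0.4]
[-1.91 -0.38  0.75] [ 0.  -0.1  0.4]
[-1.91 -0.37  0.75] [ 0.  -0.1  0.4]
[-1.91 -0.36  0.76] [ 0.  -0.1  0.4]
```

drive_tool(
  increments=[0.56,-1.9,-0.4,0,0,0,0.4,0.56,-1.7,-0.4,0,0,0,0.4,0.56,-1.4,-0.2,0,0,0,0.3,0.56,-1,-0.1,0,0,0,0.2,0.56,-0.1,0,0.5,0,0,0],
)

```text
t: 13.1
ee_pos: [460.5, -246.3, 105.6]
ee_rot: [3.139, -0.001, 1.346]
wrist_force: [0.6, 0.2, 0.1]
finger_gap: 19.6
```

```bash
python3 -c "
from h import *
st()
plan((460,-249,7),1.3546,10)"; python3 look.py 7
```

```text
13.1 [ 460.5 -246.3  105.6] [ 3.1390e+00 -1.2000e-03  1.3459e+00] [0.6 0.2 0.1] 19.6
[-0.03 -0.    0.99] [ 0. -0. -0.]
[-0.03 -0.    0.99] [ 0. -0. -0.]
[-0.03 -0.    0.99] [ 0. -0. -0.]
[-0.03 -0.    0.99] [ 0. -0. -0.]
[-0.03 -0.    0.99] [ 0. -0. -0.]
[-0.03 -0.    0.99] [ 0. -0. -0.]
[-0.03 -0.    0.99] [ 0. -0. -0.]
[-0.03  0.    0.99] [ 0. -0. -0.]
[-0.03  0.    0.99] [ 0. -0. -0.]
[-0.03  0.    0.99] [ 0. -0. -0.]
13.1 [ 460.5 -246.3  105.6] [ 3.1390e+00 -1.2000e-03  1.3459e+00] [0.6 0.2 0.1] 19.6
top [[418.8, 237.0], [410.4, 235.3]]
origin 360 185
scene [[153.1, 210.6], [160.7, 209.3]]
origin 110 159
```

View pics/l7.png

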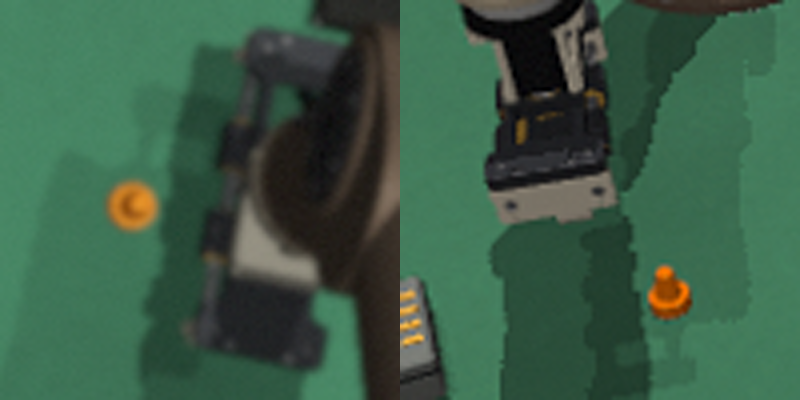

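drive_tool(
  increments=[0.56,0,0,1.1,0,0,0,0.56,0,0,1.1,0,0,0,0.56,0,0,1.1,0,0,0,0.56,0,0,1.1,0,0,0,0.56,0,0,1.1,0,0,0,0.56,0,0,1.1,0,0,0,0.56,0,0,0.8,0,0,0,0.56,0,0,0.6,0,0,0],
)

```text
t: 14.0
ee_pos: [462.1, -239.5, 16.6]
ee_rot: [-3.141, -0.005, 1.355]
wrist_force: [0.4, 0.9, 0.2]
finger_gap: 20.1
```

```bash
python3 -c "
from h import *
st()
plan((460,-249,7),1.3546,1)"
```

```text
14.0 [ 462.1 -239.5   16.6] [-3.1411 -0.0048  1.3549] [0.4 0.9 0.2] 20.1
[-0.98  0.    0.96] [-0.  -0.3  0. ]
```

drive_tool(
  increments=[0.56,-0.2,0,0.4,0,0,0,0.56,0,0,0.3,0,0,0,0.56,0,0,0.1,0,0,0],
)

```text
t: 14.3
ee_pos: [461.4, -241.7, 7.3]
ee_rot: [-3.14, -0.005, 1.355]
wrist_force: [0.3, 0.2, 1.1]
finger_gap: 20.1
```

drive_tool(
  increments=[0.56,0.4,0,0,0,0,0,0.56,0.4,0,0,0,0,0,0.56,0.3,0,0,0,0,0,0.56,0.3,0,0,0,0,0,0.56,0.3,0,0,0,0,0,0.56,0.3,0,0,0,0,0,0.56,0.4,0,0,0,0,0,0.56,0.4,0,0,0,0,0],
)

```text
t: 15.1
ee_pos: [468.9, -212.4, 8.8]
ee_rot: [3.14, -0.004, 1.354]
wrist_force: [0.2, 0.1, 0.1]
finger_gap: 19.9
```

drive_tool(
  increments=[0.56,0.5,0,0,0,0,0,0.56,0.5,0,0,0,0,0,0.56,0.5,0,0,0,0,0,0.56,0.5,0,0,0,0,0,0.56,0.6,0,0,0,0,0,0.56,0.6,0,0,0,0,0,0.56,0.6,0,0,0,0,0,0.56,0.6,0,0,0,0,0],
)

```text
t: 15.9
ee_pos: [479.1, -165.4, 8.9]
ee_rot: [3.14, -0.005, 1.355]
wrist_force: [-0.4, 0.6, -0.2]
finger_gap: 20.3
```

```bash
python3 look.py 8
```

```text
15.9 [ 479.1 -165.4    8.9] [ 3.1404 -0.0046  1.3545] [-0.4  0.6 -0.2] 20.3
top [[379.1, 233.2], [371.4, 231.6]]
origin 321 181
scene [[188.1, 230.6], [195.1, 229.3]]
origin 145 179
```

View pics/l8.png

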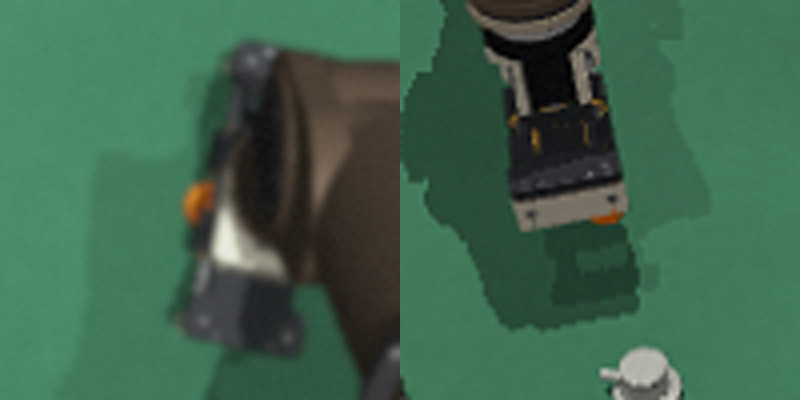

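drive_tool(
  increments=[0.56,0.6,0,0.2,0,0,0,0.56,0.6,0,0,0,0,0,0.56,0.6,0,0,0,0,0,0.56,0.6,0,0,0,0,0,0.56,0.6,0,0,0,0,0,0.56,0.6,0,0,0,0,0,0.56,0.6,0,0,0,0,0,0.56,0.6,0,0,0,0,0],
)

```text
t: 16.8
ee_pos: [490.2, -115.0, 7.0]
ee_rot: [3.14, -0.004, 1.354]
wrist_force: [0.3, -0.6, -1.1]
finger_gap: 20.2
```

drive_tool(
  increments=[0.56,0.6,0,0,0,0,0,0.56,0.6,0,0,0,0,0,0.56,0.6,0,0,0,0,0,0.56,0.6,0,0,0,0,0,0.56,0.6,0,0,0,0,0,0.56,0.6,0,0,0,0,0,0.56,0.6,0,0,0,0,0,0.56,0.6,0,0,0,0,0],
)

```text
t: 17.6
ee_pos: [501.4, -63.7, 7.2]
ee_rot: [3.14, -0.005, 1.355]
wrist_force: [0.3, 0.0, 0.1]
finger_gap: 20.1
```

```bash
python3 look.py 9
```

```text
17.6 [501.4 -63.7   7.2] [ 3.1403 -0.0046  1.3546] [0.3 0.  0.1] 20.1
top [[340.7, 225.4], [333.0, 223.8]]
origin 283 173
scene [[222.8, 224.5], [229.7, 223.2]]
origin 179 173
```

View pics/l9.png

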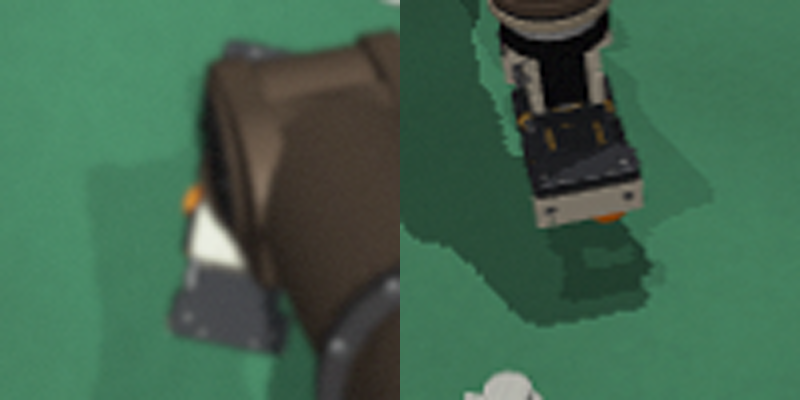

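drive_tool(
  increments=[0.56,0.6,0,0,0,0,0,0.56,0.6,0,0,0,0,0,0.56,0.6,0,0,0,0,0,0.56,0.6,0,0,0,0,0,0.56,0.6,0,0,0,0,0,0.56,0.6,0,0,0,0,0,0.56,0.6,0,0,0,0,0,0.56,0.6,0,0,0,0,0],
)

```text
t: 18.5
ee_pos: [512.4, -13.2, 7.4]
ee_rot: [3.14, -0.005, 1.354]
wrist_force: [-0.3, -0.6, -0.1]
finger_gap: 20.5
```

drive_tool(
  increments=[0.56,0.6,0,0,0,0,0,0.56,0.6,0,0,0,0,0,0.56,0.6,0,0,0,0,0,0.56,0.6,0,0,0,0,0,0.56,0.6,0,0,0,0,0,0.56,0.6,0,0,0,0,0,0.56,0.6,0,0,0,0,0,0.56,0.6,0,0,0,0,0],
)

```text
t: 19.3
ee_pos: [523.6, 38.1, 7.7]
ee_rot: [3.14, -0.005, 1.355]
wrist_force: [1.1, -0.7, 0.7]
finger_gap: 20.1
```

drive_tool(
  increments=[0.56,0.6,0,0,0,0,0,0.56,0.6,0,0,0,0,0,0.56,0.6,0,0,0,0,0,0.56,0.6,0,0,0,0,0,0.56,0.6,0,0,0,0,0,0.56,0.6,0,0,0,0,0,0.56,0.6,0,0,0,0,0,0.56,0.6,0,0,0,0,0],
)

```text
t: 20.1
ee_pos: [534.8, 89.2, 7.9]
ee_rot: [3.14, -0.004, 1.355]
wrist_force: [-0.8, -0.7, -0.8]
finger_gap: 20.3
```

```bash
python3 look.py 10
```

```text
20.1 [534.8  89.2   7.9] [ 3.1404 -0.0044  1.3546] [-0.8 -0.7 -0.8] 20.3
top [[283.7, 213.6], [276.0, 212.1]]
origin 226 162
scene [[273.1, 214.9], [279.6, 213.6]]
origin 229 163
```

View pics/l10.png

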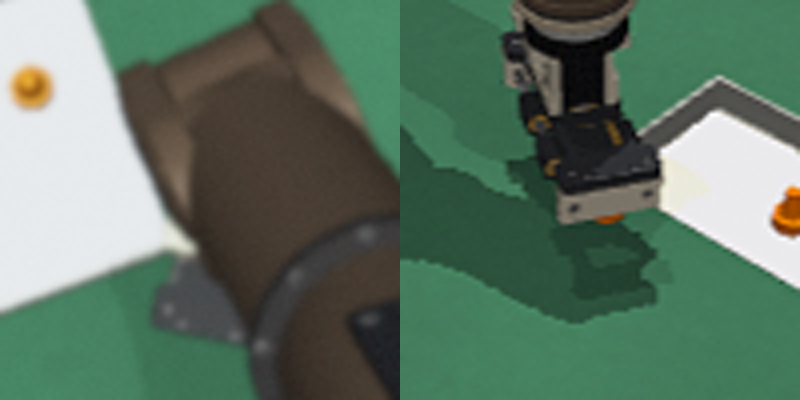

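drive_tool(
  increments=[0.56,0.4,0.1,0,0,0,0,0.56,0.4,0.2,0,0,0,0,0.56,0.4,0.3,0,0,0,0,0.56,0.4,0.3,0,0,0,0,0.56,0.4,0.3,0,0,0,0,0.56,0.4,0.2,0,0,0,0],
)

```text
t: 20.8
ee_pos: [555.1, 110.7, 8.0]
ee_rot: [3.14, -0.004, 1.354]
wrist_force: [0.1, -0.2, 0.2]
finger_gap: 20.2
```

```bash
python3 look.py 11; python3 -c "
from h import *
c=load('top10'); print(p2w(c,(233.8,183.8),12))
s=sensors.sense();p=s['ee_pos'];y=s['ee_rot'][2];d=np.array([509.5,130])-p[:2];print(d@[np.cos(y),np.sin(y)],d@[np.sin(y),-np.cos(y)])"
```

```text
20.8 [555.1 110.7   8. ] [ 3.1405 -0.0042  1.3543] [ 0.1 -0.2  0.2] 20.2
top [[275.6, 206.3], [268.0, 204.7]]
origin 217 154
scene [[282.4, 216.5], [288.9, 215.3]]
origin 238 165
[617.30606138 223.34189847  12.        ]
8.464406263832332 -48.598836002786825
```

View pics/l11.png

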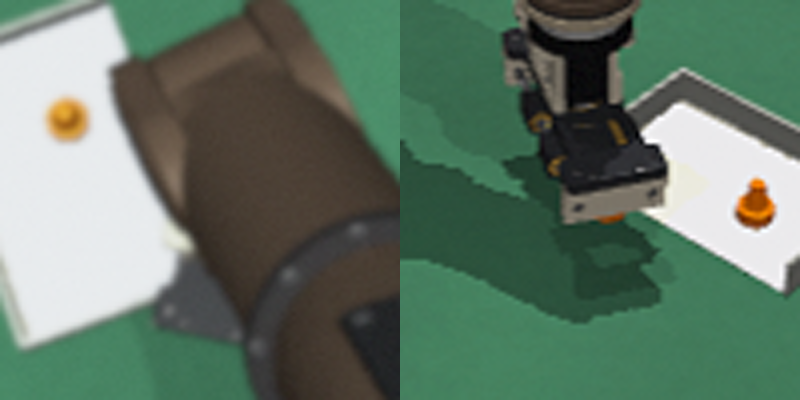

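drive_tool(
  increments=[0.56,0.5,0,0,0,0,0,0.56,0.6,0,0,0,0,0,0.56,0.6,0,0,0,0,0,0.56,0.6,0,0,0,0,0,0.56,0.6,0,0,0,0,0,0.56,0.6,0,0,0,0,0,0.56,0.6,0,0,0,0,0,0.56,0.6,0,0,0,0,0],
)

```text
t: 21.7
ee_pos: [565.4, 160.7, 8.1]
ee_rot: [3.141, -0.004, 1.355]
wrist_force: [0.0, 0.9, -0.0]
finger_gap: 19.9
```

```bash
python3 look.py 12
```

```text
21.7 [565.4 160.7   8.1] [ 3.1409 -0.0042  1.3548] [ 0.   0.9 -0. ] 19.9
top [[257.1, 202.7], [249.5, 201.2]]
origin 199 151
scene [[298.2, 213.3], [304.6, 212.1]]
origin 254 162
```

View pics/l12.png

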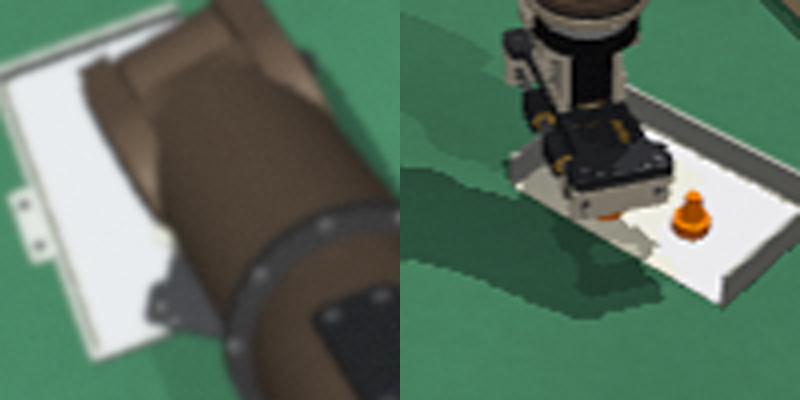

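Cap B is still ahead of the fingers (orange sliver at scene pixel about (306, 216)), now just over the white floor. About 22 mm more, then back away.

drive_tool(
  increments=[0.56,0.5,0,0,0,0,0,0.56,0.5,0,0,0,0,0,0.56,0.4,0,0,0,0,0,0.56,0.4,0,0,0,0,0,0.56,0.3,0,0,0,0,0,0.56,0.2,0,0,0,0,0,0.56,0.1,0,0,0,0,0],
)

```text
t: 22.5
ee_pos: [570.9, 186.1, 8.2]
ee_rot: [3.141, -0.004, 1.355]
wrist_force: [0.1, -1.2, 0.5]
finger_gap: 20.3
```

drive_tool(
  increments=[0.56,-0.4,0,0,0,0,0,0.56,-1,0,0,0,0,0,0.56,-2,0,0,0,0,0,0.56,-3,0,0,0,0,0,0.56,-3,0,-1,0,0,0,0.56,-3,0,-3,0,0,0,0.56,-4,0,-4,0,0,0,0.56,-4,0,-4,0,0,0],
)

```text
t: 23.3
ee_pos: [524.0, -9.7, 114.9]
ee_rot: [-3.133, -0.002, 1.36]
wrist_force: [1.1, 0.0, 0.1]
finger_gap: 20.2
```

drive_tool(
  increments=[0.56,-4,0,-2,0,0,0,0.56,-4,0,0,0,0,0,0.56,-4,0,0,0,0,0,0.56,-2,0,0,0,0,0,0.56,0,0,0,0,0,0,0.56,0,0,0,0,0,0],
)

```text
t: 23.9
ee_pos: [489.9, -164.0, 141.5]
ee_rot: [3.14, 0.002, 1.345]
wrist_force: [0.2, 0.6, 0.2]
finger_gap: 19.9
```

Run:
```python
from h import *
st()
for n in('top','scene'): snap(n,n+'13')
t=load('top13')['pixels'];s=load('scene13')['pixels']
a=cv2.resize(t[140:260,180:300],(400,400),interpolation=cv2.INTER_CUBIC)
b=cv2.resize(s[160:260,270:370],(400,400),interpolation=cv2.INTER_CUBIC)
cv2.imwrite('pics/c13.png',np.hstack([a,b]))
c=load('top13')
hsv=cv2.cvtColor(c['pixels'],cv2.COLOR_BGR2HSV)
m=((hsv[...,0]<25)&(hsv[...,1]>150)&(hsv[...,2]>90)).astype(np.uint8)
n,l,stt,ce=cv2.connectedComponentsWithStats(m[140:260,180:300])
for i in range(1,n):
  w=p2w(c,ce[i]+[180,140],12); d=w[:2]-[509.5,130]
  print(stt[i],w.round(1),'depth',d@[-.342,.94],'along',d@[.94,.342])
for k in('top','scene'):
  a,b=load(k+'0')['pixels'],load(k+'13')['pixels']
  cv2.imwrite('pics/%s13.png'%k,b)
cv2.imwrite('pics/d.png',np.hstack([cv2.resize(load(k)['pixels'][120:290,360:500],(400,486)) for k in('top0','top13')]))
```

```text
23.9 [ 489.9 -164.   141.5] [3.1402e+00 1.9000e-03 1.3449e+00] [0.2 0.6 0.2] 19.9
[50 40  8  8 55] [618.6 224.3  12. ] depth 51.32062812810296 along 134.76578720953214
[58 56  8  8 56] [573.5 202.6  12. ] depth 46.32935796466398 along 84.96516670153919
```

View pics/c13.png

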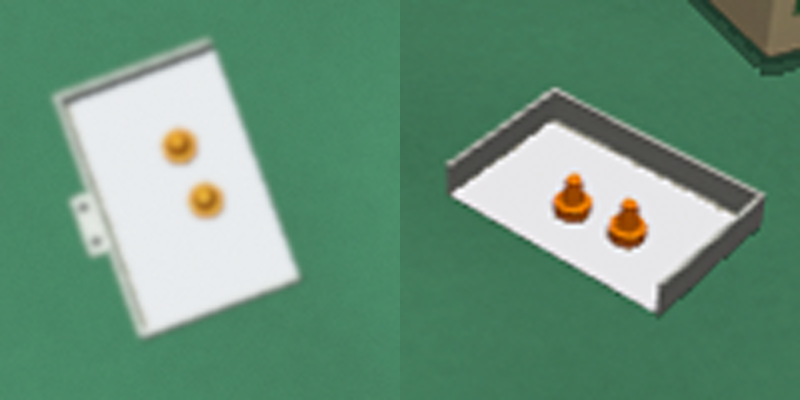

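View pics/d.png

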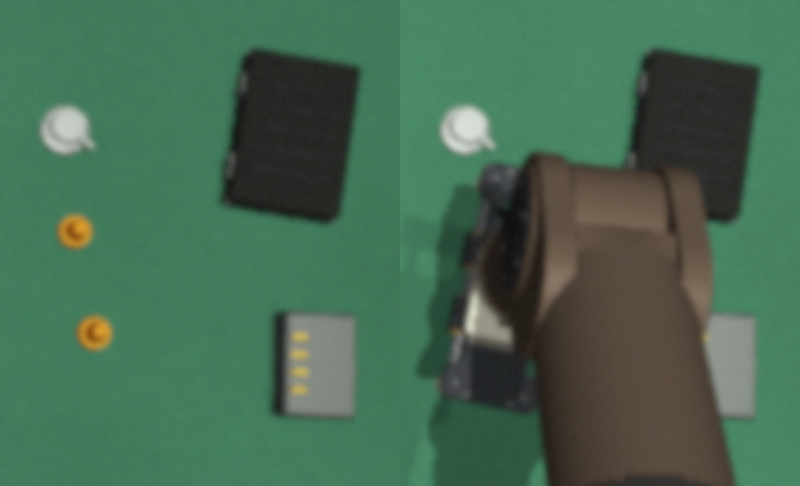

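Both caps stand inside the tray, 46–51 mm past the mouth. The visible parts of the chest piece, pad case and battery pack line up with the first picture, and the arm is clear, so I'm handing in.

```bash
python3 -c "
from plant import finish_job; print(finish_job())"
```

```text
the job is handed in; nothing more can be done
None
```

Both spike caps are standing upright inside the catch tray, and the job was handed in at about 24 s of the 64 s allowed. I pushed them in one at a time, low on the skirt, with the fingertips held about 20 mm apart as a fixed cradle, at roughly 65 mm/s. Nothing was pinched or lifted.

- **Caps:** in the last pictures the cap centres are about 51 mm and 46 mm past the mouth. They are well clear of the walls and of each other.
- **Other items:** the chest piece is where it was in the first picture. The pad case and battery pack also look unmoved, but the arm hid part of each in the final top view, so I only checked what was visible.
- **Forces:** every wrist force reading I took was under about 2 N. The fingers had backed off and were 140 mm above the counter before hand-in.
- **Path correction:** cap B's first path would have taken a finger too close to the tray's near wall, so I shifted it about 15 mm sideways before the mouth.

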